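Swing a pH electrode over the beaker and push it down

TASK

With one finger, push the electrode arm of the bench meter round until the electrode hangs over the middle of the larger glass beaker, then press the electrode's blue head straight down as far as it goes, so that the electrode stands in that beaker without touching its glass. Keep the electrode fully up until it is over that beaker, and leave the beakers, the vial, the dish and the marker where they are.

Things in the scene. Friction and masses are not known exactly. Their poses are not given: they have to be found in the camera images.
- meter: White bench meter, 124 x 164 x 38 mm, fixed to the worktop, carrying a steel post. Origin: on the post's axis, on the worktop. Its -x axis points roughly to the robot. Four vessels stand in a fan before it, in changing order, each about 200 mm from the post's axis and about 30 or 60 degrees to either side of the meter's -x axis.
- swing_arm (a joint): Turning of the white electrode arm about the upright post, rad: 0 when it points along the meter's -x axis, growing anticlockwise seen from above, stops at -1.5 and 1.5. It starts within 0.15 of 0. Light friction, about 1 N at mid-arm; it stays where it is left.
- bar_mid (a point): Point in the middle of the arm's bar, 110 mm from the post's axis, 153 mm above the worktop: a good place to push from the side. The bar is level, 16 mm wide and 20 mm high (143 to 163 mm above the worktop), from a 34 mm hub on the post (up to 173 mm high) to the sleeve of the electrode, 28 mm in diameter, 200 mm from the post's axis.
- electrode: The electrode: a black rod 12 mm in diameter, upright at the arm's end, 200 mm from the post's axis, with a blue head 28 mm in diameter and 14 mm thick on top. Origin: on its axis at the underside of the head. It slides 70 mm straight down through the arm's sleeve when the head is pressed with about 3 N, and stays where it is left; fully down, the head rests on the sleeve.
- electrode_head (a point): Centre of the top face of the electrode's blue head: 249 mm above the worktop when up (as it starts), 179 mm when fully down.
- electrode_tip (a point): Lower end of the electrode, on its axis: 110 mm above the worktop when up (clear over all four vessels), 40 mm when fully down.
- beaker_250: The larger glass beaker, loose: an open clear beaker, part filled, 69 mm in diameter and 90 mm high. Origin: centre of its underside.
- beaker_100: The smaller glass beaker, loose: 54 mm in diameter, 70 mm high. Origin: centre of its underside. To be left alone.
- amber_vial: Brown capped vial, loose: 42 mm in diameter, 87 mm high. Origin: centre of its underside. To be left alone.
- petri_dish: Clear flat dish, loose: 61 mm in diameter, 14 mm high. Origin: centre of its underside. To be left alone.
- marker_red: Red marker pen lying on the worktop nearer the robot, loose: 132 mm long, 12 mm thick. To be left alone.
Mind the look-alikes: they are no part of the job. Leave any pink, red or yellow look-alike of the beaker_250 alone.

How it is judged:
By the outcome, as a careful person would: the job done as asked, in the order asked, and still so for the second after the job is handed in, with the robot touching nothing.
It also fails if it takes over 51 s, if anything falls off the work surface, if the arm or the gripper's body presses on something with over 40 N, if the wrist force passes 120 N, or if a joint passes its speed limit or range.

ROBOT

A 6-joint arm with a two-finger parallel gripper is mounted at the origin on a cart in front of the work surface, level with it; the furniture and walls round the work are solid. World frame = base frame: x ahead of the robot, y to its left, z up, the work surface at z = 0. Lengths are in m, angles in degrees, forces in N, time in s.
With the tool pointing down it reaches from about 0.25 to 0.725 m from the base axis. Payload 9.7 kg.
Tool frame: the origin (TCP) lies at the very end of the fingers, on their centre line; the grasp point (between the pads) lies 19 mm behind it (bot.hold_point_z is the distance from the TCP to the grasp point, in m); z points along the fingers, y is the line along which they close (so a half turn about z gives the same grasp; the last joint's range is limited). The gripper opens to 85 mm and grips with 20 to 120 N. Pads are 22 mm wide; open, the fingers measure 114 mm over their backs; the gripper's body (76 mm by 85 mm) begins 54 mm behind the grasp point. The pads swing forward as they close: fully open they stand 13 mm farther back than shut.
Start: joints at [67.437, 4.979, 10.078, 95.1, 0, 90], TCP at [0.211, 0.508, 0.231] pointing down, gripper open.
Joint ranges: [-179.16, 179.16], [-48.56, 103.87], [-65.8, 70.77], [-126.05, 130.52], [-82.76, 87.17], [-180, 180]. Speed limits (degrees/s): [127.2, 127.2, 147.25, 180, 180, 180].

INTERFACE

Orientations are given as [roll, pitch, yaw] about the fixed x, y, z axes, in that order (R = Rz(yaw) Ry(pitch) Rx(roll)).
In Python, from workcell import bot gives the robot as it stands.
- The arm moves only by the tool play_rows, never from a script. Its argument "targets" is a list of rows, each an object with "grip": the closure in counts, from 0 (fully open) to 255 (shut); "linear": the shift along the world's x, y, z in cm, a list of three; "delta_rot": the turn, a rotation vector about the world's x, y, z in rad, a list of three. A call has 1 to 10 rows; each row is the pose to reach, as a shift and turn from the pose commanded when the call began; what a row does not reach only later rows make up. A row lasts 1/10 s, in which the tool goes at most 50 mm and 8.59 degrees, less where a joint would pass 70% of its speed; a pose out of reach is approached as far as the arm can. A call with a gripper value outside its range is refused whole. The fingers move at their own pace and stop on an object; "force" is the grip in N (left out, the last holds). Time passes only in rows, so rows that repeat a pose let the fingers close. It gives the time, the measured TCP pose, the force, the opening and the grip force at its end, in the units of the state.
- bot.get_obs(): the state, without advancing time (a new reading comes with each control period).
- bot.camera(name): name is "scene" or "side" or "wrist"; returns a dict with "color" (384x512x3 uint8, red, green, blue), "range_z" (384x512 float32, m along the optical axis (not along the pixel's ray), 0 where there is no reading), "fov_y" (degrees; the focal length in pixels is half the picture's height over the tangent of half this angle, whatever the lens; pixels are square), "cx", "cy" (the principal point, pixels), "world_to_cam" (4x4, takes a point from world to camera coordinates). Camera axes: x right, y up, looking along -z (the intrinsics and any distortion apply to the point x, -y, -z); pixel columns grow to the right and rows downward; lengths in m; the calibration is good to about 2 mm. A picture is of the moment at which its call begins.
- bot.job_done(): hands the job in; it is judged then, once.
Trained networks look in a picture, given as the dict that the camera call returned (one of the last four; its "shot" number tells which), for a name from the list of things; names that differ only in an ending like _2 or _b are one class to them, and where a whole thing is asked for, a point or a joint stands for the part that bears it (a point fixed in the world has none). Each returns a list of dicts, best first, with "conf" (0 to 1); they miss things now and then, are a little off and sometimes report something else, mostly with a low value. They report only what shows in the picture. A call takes as long as a camera call. They do not tell look-alikes from the thing itself.
- bot.search_frame(picture, target): "box" ([left, top, right, bottom] in pixels, round what is visible of it).
- bot.trace(picture, target): "pixels" (384x512 bool, what is visible of it) and "box" ([left, top, right, bottom] in pixels, round what is visible of it).
- bot.pinpoint(picture, target): "pixel" ([column, row] in pixels: a listed point, or the origin of a listed thing).
The state is a dict: "time": time; "q": joint angles; "qd": joint speeds; "joint_efforts": joint torques, N m; "ee_pos": TCP position; "tcp_rot": TCP orientation; "wrist_force": force on the tool from outside, world axes, zero at the start; "torque": the same for the moment, N m; "opening": finger opening in m; "grasp_force": force on a finger pad.
Only numpy, scipy, OpenCV 4.12 (cv2) and the standard library are available. Lean on these libraries where they do the work, as an engineer would, in place of code of your own. Each camera call takes 0.05 s, during which the arm holds its last target. There are 200 camera calls.

## Working session

There is one attempt and no reset: what is moved stays moved. The work goes in short steps, Python scripts to look and compute and a tool call to move; the robot and the scene stay as the last step left them, time stands still between calls to the robot, and variables do not carry over. Pictures are saved under pics/ and viewed, at most 10 in all, crops included, and the job is handed in when it is done.

Besides the shell and the picture viewer there is one more tool, called after "Call:" as name(argument=value, ...), one argument or row to a line, values as JSON. play_rows: Moves the arm, as the interface text tells. Its arguments: {"type":"object","properties":{"targets":{"type":"array","items":{"type":"object","properties":{"grip":{"type":"number"},"linear":{"type":"array","items":{"type":"number"}},"delta_rot":{"type":"array","items":{"type":"number"}}}}},"force":{"type":"number"}},"required":["targets"]}

```bash
mkdir -p pics; cat > h.py <<'E'
import numpy as np, cv2
from workcell import bot
def K(p):
    h=p["color"].shape[0]; f=h/2/np.tan(np.radians(p["fov_y"])/2); return f,p["cx"],p["cy"]
def deproj(p,u,v,z=None,plane=None):
    f,cx,cy=K(p); W=np.linalg.inv(p["world_to_cam"])
    d=np.array([(u-cx)/f,-(v-cy)/f,-1.0]); o=W[:3,3]; dw=W[:3,:3]@d
    if plane is not None: return o+dw*(plane-o[2])/dw[2]
    if z is None: z=p["range_z"][int(round(v)),int(round(u))]
    return o+dw*z
def proj(p,X):
    f,cx,cy=K(p); c=p["world_to_cam"]@np.append(X,1); return cx+f*c[0]/-c[2], cy-f*c[1]/-c[2]
def save(p,n): cv2.imwrite(f"pics/{n}.png",p["color"][:,:,::-1])
E
python3 - <<'E'
from h import *
np.set_printoptions(precision=3,suppress=True)
print({k:v for k,v in bot.get_obs().items() if k in("time","ee_pos","tcp_rot","wrist_force")})
ps={}
for n in("scene","side"):
    p=bot.camera(n); ps[n]=p; print(n,p.keys(),p["fov_y"],p["cx"],p["cy"],"cam",np.linalg.inv(p["world_to_cam"])[:3,3])
    save(p,n+"0")
    for t,h in(("meter",0),("beaker_250",0),("beaker_100",0),("amber_vial",0),("petri_dish",0),("marker_red",0),("bar_mid",.153),("electrode",.235),("electrode_head",.249),("electrode_tip",.11)):
        for r in bot.pinpoint(p,t)[:3]:
            u,v=r["pixel"]; print(t,round(r["conf"],2),np.round([u,v]),deproj(p,u,v,plane=h))
cv2.imwrite("pics/both.png",np.hstack([ps[n]["color"] for n in ps])[:,:,::-1])
E
```

```text
{'time': 0.0, 'ee_pos': array([0.211, 0.508, 0.231]), 'tcp_rot': array([-179.927,   -0.001,  157.435]), 'wrist_force': array([-0.604, -1.353,  0.805])}
scene dict_keys(['color', 'range_z', 'fov_y', 'cx', 'cy', 'world_to_cam', 'shot']) 44.95128216384745 255.37519010440957 193.19320920256092 cam [ 0.074 -0.665  0.975]
meter 0.67 [297. 222.] [ 0.673 -0.055  0.   ]
beaker_250 0.95 [305. 328.] [ 0.483 -0.314  0.   ]
beaker_250 0.92 [199. 262.] [ 0.381 -0.014 -0.   ]
beaker_250 0.68 [338. 261.] [ 0.673 -0.221  0.   ]
beaker_100 0.95 [305. 328.] [ 0.483 -0.314  0.   ]
beaker_100 0.92 [199. 262.] [ 0.381 -0.014 -0.   ]
beaker_100 0.68 [338. 261.] [ 0.673 -0.221  0.   ]
amber_vial 0.64 [306. 289.] [ 0.551 -0.237  0.   ]
petri_dish 0.52 [224. 227.] [0.496 0.045 0.   ]
marker_red 0.74 [242. 320.] [ 0.376 -0.213  0.   ]
marker_red 0.25 [225. 229.] [0.495 0.038 0.   ]
bar_mid 0.98 [269. 206.] [ 0.555 -0.074  0.153]
electrode 0.8 [236. 195.] [ 0.468 -0.065  0.235]
electrode_head 0.81 [237. 191.] [ 0.467 -0.066  0.249]
electrode_head 0.5 [225. 226.] [ 0.392 -0.136  0.249]
electrode_tip 0.49 [240. 2
[... 409 characters left out ...]
 [313. 348.] [ 0.489 -0.313  0.   ]
beaker_100 0.93 [248. 207.] [ 0.578  0.114 -0.   ]
beaker_100 0.77 [206. 270.] [ 0.39  -0.027  0.   ]
beaker_100 0.75 [313. 348.] [ 0.489 -0.313  0.   ]
amber_vial 0.57 [316. 304.] [ 0.553 -0.231  0.   ]
petri_dish 0.86 [236. 230.] [0.51  0.056 0.   ]
marker_red 0.85 [240. 334.] [ 0.38  -0.214  0.   ]
marker_red 0.32 [241. 187.] [ 0.6    0.195 -0.   ]
bar_mid 0.67 [279. 207.] [ 0.556 -0.071  0.153]
electrode 0.74 [241. 189.] [ 0.471 -0.063  0.235]
electrode 0.38 [241. 332.] [ 0.316 -0.352  0.235]
electrode_head 0.7 [243. 186.] [ 0.471 -0.07   0.249]
electrode_head 0.45 [278. 208.] [ 0.498 -0.161  0.249]
electrode_tip 0.86 [243. 238.] [ 0.464 -0.075  0.11 ]
```

View pics/scene0.png

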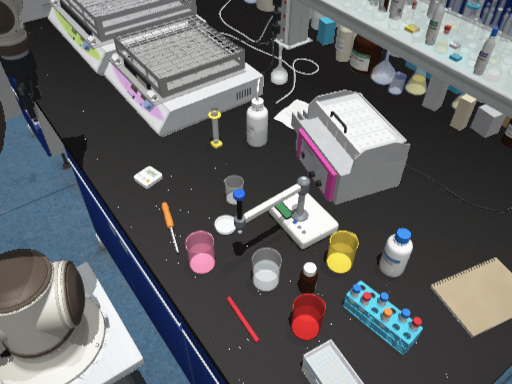

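View pics/side0.png

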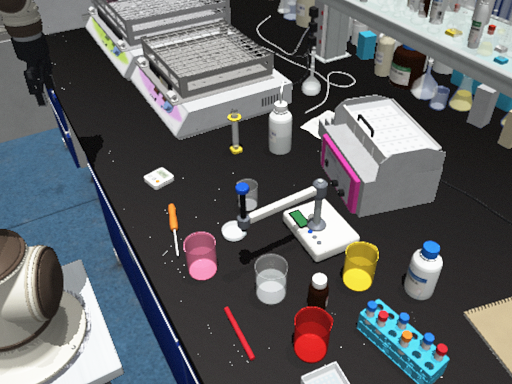

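The scene shows clear beakers at about (266,270) (large) and (234,190) (small). Look-alikes are pink (201,252), yellow (342,252) and red (308,317). My choice is the clear one at (266,270), which I'll check by size and in a crop.

```bash
cat > m.py <<'E'
from h import *
from scipy.optimize import minimize
np.set_printoptions(precision=4,suppress=True)
a=np.linspace(0,2*np.pi,40)
def sil(p,x,y,d,z0,z1):
    P=[proj(p,(x+d/2*np.cos(t),y+d/2*np.sin(t),z)) for t in a for z in(z0,z1)]
    m=np.zeros((384*4,512*4),np.uint8); cv2.fillConvexPoly(m,cv2.convexHull((np.array(P,np.float32)*4+1.5).astype(np.int32)),1); return cv2.resize(m*255,(512,384),interpolation=cv2.INTER_AREA)/255.
def iou(p,mask,x,y,d,z0,z1):
    s=sil(p,x,y,d,z0,z1); return np.minimum(s,mask).sum()/np.maximum(s,mask).sum()
def fit(pm,x0,d,z0,z1):
    r=minimize(lambda q:-sum(iou(p,m,q[0],q[1],d,z0,z1) for p,m in pm)/len(pm),x0,method="Nelder-Mead",options=dict(initial_simplex=np.array([x0,[x0[0]+.01,x0[1]],[x0[0],x0[1]+.01]]),xatol=2e-4,fatol=1e-4)); return r.x,-r.fun
E
python3 - <<'E'
from m import *
A={}
for n in("scene","side"):
    p=bot.camera(n)
    for r in bot.trace(p,"beaker_250"):
        b=r["box"]; c=((b[0]+b[2])/2,(b[1]+b[3])/2); print(n,round(r["conf"],2),np.round(b),deproj(p,*c,plane=.045)[:2])
        m=r["pixels"].astype(float)
        for d,h in((.069,.09),(.054,.07)): print("   ",d,*fit([(p,m)],deproj(p,*c,plane=h/2)[:2],d,0,h))
    f,cx,cy=K(p)
    # points cloud of meter neighbourhood
    v,u=np.mgrid[0:384,0:512]; z=p["range_z"]; W=np.linalg.inv(p["world_to_cam"])
    X=np.stack([(u-cx)/f*z,-(v-cy)/f*z,-z],-1)@W[:3,:3].T+W[:3,3]; X=X[z>0]; C=p["color"][z>0].astype(int)
    near=(abs(X[:,0]-.57)<.15)&(abs(X[:,1]+.07)<.1)
    for lo,hi in((.165,.182),(.157,.165),(.225,.26),(.02,.045)):
        s=near&(X[:,2]>lo)&(X[:,2]<hi)
        if s.sum(): print(lo,hi,s.sum(),X[s].mean(0),X[s].min(0),X[s].max(0))
    blue=near&(X[:,2]>.2)&(C[:,2]>C[:,0]+60); print("blue",blue.sum(),X[blue].mean(0),X[blue].max(0))
    bar=near&(X[:,2]>.158)&(X[:,2]<.168)&(X[:,0]>.5)&(X[:,0]<.63); q=np.polyfit(X[bar][:,0],X[bar][:,1],1); print("bar line slope,int",q)
    A[n]=cv2.resize(p["color"][150:310,200:360],(480,480))
cv2.imwrite("pics/crop.png",A["side"][:,:,::-1])
E
```

```text
scene 0.97 [254. 250. 281. 293.] [ 0.4857 -0.1636]
    0.069 [ 0.4861 -0.1575] 0.9140200295784063
    0.054 [ 0.4836 -0.1593] 0.6671651711532071
scene 0.94 [223. 176. 240. 202.] [0.571  0.1175]
    0.069 [0.5867 0.1294] 0.38218227533229837
    0.054 [0.5821 0.1213] 0.6228363327897504
scene 0.94 [325. 227. 360. 273.] [ 0.678  -0.2224]
    0.069 [ 0.6726 -0.2259] 0.9354396849186157
    0.054 [ 0.674  -0.2281] 0.6506306507422703
scene 0.76 [292. 295. 326. 339.] [ 0.4887 -0.3158]
    0.069 [ 0.4851 -0.3131] 0.9452997875691846
    0.054 [ 0.4845 -0.3177] 0.6344843273736409
scene 0.57 [186. 232. 217. 273.] [ 0.3858 -0.0257]
    0.069 [ 0.3863 -0.022 ] 0.9020487839192445
    0.054 [ 0.3868 -0.0272] 0.6773424164243903
0.165 0.182 155 [ 0.6054 -0.0704  0.1701] [ 0.4576 -0.0856  0.165 ] [ 0.6834 -0.0492  0.1811]
0.157 0.165 438 [ 0.5558 -0.0711  0.1613] [ 0.4552 -0.0864  0.157 ] [ 0.6767 -0.0574  0.165 ]
0.225 0.26 126 [ 0.467  -0.0752  0.2454] [ 0.4553 -0.0875  0.225 ] [ 0.4816 -0.0592  0.251 ]
0.02 0.045 1790 [ 0.6459 -0.0898  0.0365] [ 0.4514 -0.1698  0.0201] [0.7198 0.0087 0.045 ]
blue 112
[... 719 characters left out ...]
.069 [ 0.3678 -0.2391] 0.17462358075695736
    0.054 [ 0.3698 -0.2286] 0.21521772635900663
side 0.17 [236. 184. 328. 237.] [0.621  0.0145]
    0.069 [0.6198 0.0232] 0.13386619333401878
    0.054 [0.6186 0.0371] 0.12898436875882086
0.165 0.182 153 [ 0.6094 -0.0678  0.1704] [ 0.4575 -0.0826  0.1651] [ 0.6822 -0.0475  0.1817]
0.157 0.165 535 [ 0.5573 -0.069   0.1609] [ 0.4558 -0.083   0.1571] [ 0.681  -0.0542  0.1649]
0.225 0.26 153 [ 0.468  -0.0736  0.2438] [ 0.4561 -0.0852  0.2254] [ 0.4831 -0.058   0.2496]
0.02 0.045 2277 [ 0.6454 -0.0842  0.0359] [ 0.4512 -0.1698  0.02  ] [0.72   0.0192 0.0449]
blue 132 [ 0.4676 -0.0731  0.2454] [ 0.483  -0.058   0.2496]
bar line slope,int [ 0.039  -0.0895]
```

View pics/crop.png

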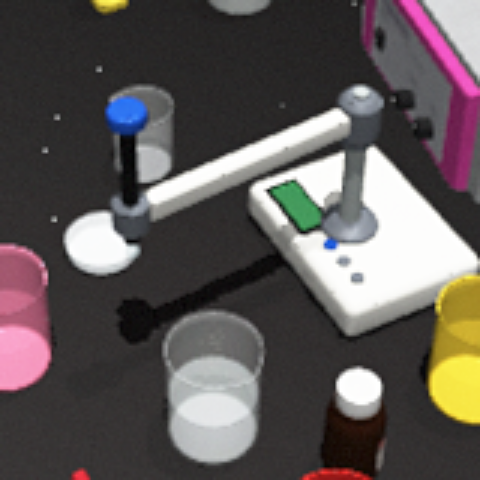

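The crop shows the clear, part-filled beaker at about (215,385), with the vial beside it. The 69×90 mm silhouette fits it in both views (0.914 and 0.930), placing it at (0.486, -0.157). The post is at about (0.668, -0.064) and the electrode at (0.468, -0.072). The arm therefore has to turn about 25° anticlockwise. I'll close the gripper, rise and cross.

Call:
play_rows(
  targets=[
    {"grip": 255,"linear": [0,0,3],"delta_rot": [0,0,0]},
    {"grip": 255,"linear": [0,0,6],"delta_rot": [0,0,0]},
    {"grip": 255,"linear": [0,0,9],"delta_rot": [0,0,0]},
    {"grip": 255,"linear": [2,-3,10],"delta_rot": [0,0,0.08]},
    {"grip": 255,"linear": [4,-6,10],"delta_rot": [0,0,0.16]},
    {"grip": 255,"linear": [6,-9,10],"delta_rot": [0,0,0.24]},
    {"grip": 255,"linear": [8,-12,10],"delta_rot": [0,0,0.32]},
    {"grip": 255,"linear": [10,-15,10],"delta_rot": [0,0,0.4]},
    {"grip": 255,"linear": [12,-18,10],"delta_rot": [0,0,0.5]},
    {"grip": 255,"linear": [14,-21,10],"delta_rot": [0,0,0.6]},
  ],
)

```text
time: 2.3
ee_pos: [0.3516, 0.2966, 0.3314]
tcp_rot: [180.0, 0.0, -167.9]
wrist_force: [0.6, 0.3, -0.8]
opening: -0.0002
grasp_force: 0.0
```

```bash
python3 -c "
from h import *
print({k:np.round(v,3) for k,v in bot.get_obs().items() if k in('q','ee_pos','tcp_rot','wrist_force','opening')})"
```

```text
{'q': array([ 4.01530e+01, -3.76200e+00,  1.26900e+01,  1.06423e+02,
       -2.00000e-03,  2.80930e+01]), 'ee_pos': array([0.352, 0.297, 0.331]), 'tcp_rot': array([ 1.79988e+02,  2.60000e-02, -1.67940e+02]), 'wrist_force': array([ 0.569,  0.292, -0.803]), 'opening': np.float64(-0.0)}
```

Call:
play_rows(
  targets=[
    {"grip": 255,"linear": [2,-3.2,0],"delta_rot": [0,0,0]},
    {"grip": 255,"linear": [4,-6.4,0],"delta_rot": [0,0,0]},
    {"grip": 255,"linear": [6,-9.6,0],"delta_rot": [0,0,0]},
    {"grip": 255,"linear": [8,-12.8,0],"delta_rot": [0,0,0]},
    {"grip": 255,"linear": [10,-16,0],"delta_rot": [0,0,0]},
    {"grip": 255,"linear": [12,-19,0],"delta_rot": [0,0,0]},
    {"grip": 255,"linear": [14,-22,0],"delta_rot": [0,0,0]},
    {"grip": 255,"linear": [16.5,-25.5,0],"delta_rot": [0,0,0]},
    {"grip": 255,"linear": [19,-29,0],"delta_rot": [0,0,0]},
    {"grip": 255,"linear": [20.6,-31.2,0],"delta_rot": [0,0,0]},
  ],
)

```text
time: 3.3
ee_pos: [0.5582, -0.0165, 0.3308]
tcp_rot: [-180.0, -0.0, -168.3]
wrist_force: [0.4, 0.7, 0.9]
opening: -0.0002
grasp_force: 0.0
```

```bash
python3 - <<'E'
from h import *
p=bot.camera("wrist"); save(p,"w1"); np.set_printoptions(precision=3,suppress=True)
print(bot.get_obs()["ee_pos"],bot.get_obs()["q"])
for t,h in(("beaker_250",0),("electrode_head",.249),("bar_mid",.153),("meter",0)):
    for r in bot.pinpoint(p,t)[:3]: print(t,r["conf"],r["pixel"],deproj(p,*r["pixel"],plane=h))
E
```

```text
[ 0.56  -0.019  0.33 ] [ -1.86   10.215  27.143 106.982  -0.071 -13.514]
beaker_250 0.86 [45.5, 50.4] [ 0.487 -0.31   0.   ]
beaker_250 0.82 [282.3, 14.3] [ 0.384 -0.02   0.   ]
beaker_250 0.71 [103.8, 194.3] [ 0.667 -0.221  0.   ]
electrode_head 0.71 [202.7, 52.4] [ 0.469 -0.069  0.249]
bar_mid 0.74 [210.4, 164.4] [ 0.558 -0.062  0.153]
meter 0.9 [211.9, 219.3] [ 0.673 -0.061  0.   ]
```

View pics/w1.png

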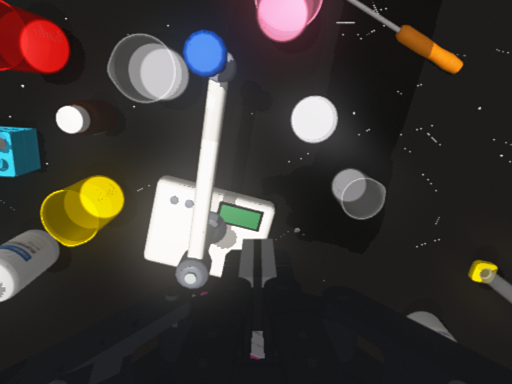

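The wrist view shows the bar running from the hub (192,272) to the blue head (205,52). The clear big beaker is left of the head, with its base at about (163,72). The fingers are on the free side of the bar, so I'll descend beside it.

Call:
play_rows(
  targets=[
    {"grip": 255,"linear": [0,0,-3],"delta_rot": [0,0,0]},
    {"grip": 255,"linear": [0,0,-6],"delta_rot": [0,0,0]},
    {"grip": 255,"linear": [0,0,-9],"delta_rot": [0,0,0]},
    {"grip": 255,"linear": [0,0,-12],"delta_rot": [0,0,0]},
    {"grip": 255,"linear": [0,0,-15],"delta_rot": [0,0,0]},
    {"grip": 255,"linear": [0,0,-17],"delta_rot": [0,0,0]},
    {"grip": 255,"linear": [0,0,-18.4],"delta_rot": [0,0,0]},
    {"grip": 255,"linear": [0,0,-18.4],"delta_rot": [0,0,0]},
  ],
)

```text
time: 4.35
ee_pos: [0.556, -0.0133, 0.146]
tcp_rot: [180.0, -0.1, -168.1]
wrist_force: [0.4, 0.1, 1.1]
opening: 0.0001
grasp_force: 0.0
```

```bash
python3 - <<'E'
from h import *
np.set_printoptions(precision=4,suppress=True)
p=bot.camera("scene"); o=bot.get_obs(); print(o["ee_pos"],o["wrist_force"],o["tcp_rot"])
# planned TCP for final arm angle: finger half thickness unknown ~14.5mm
post=np.array([.668,-.063]); b=np.array([.4862,-.157]); d=b-post; a=np.arctan2(-d[1],-d[0]); print("r",np.hypot(*d),"ang",np.degrees(a))
for off in(.0145+.008,):
    for ang in(a-np.radians(4),a): print(np.degrees(ang),post+.11*np.array([-np.cos(ang),-np.sin(ang)])+off*np.array([-np.sin(ang),np.cos(ang)]))
E
```

```text
[ 0.5566 -0.0135  0.1475] [-0.5972  0.6302 -0.1214] [ 179.9962   -0.0163 -168.134 ]
r 0.20466372419166032 ang 27.341301391532365
23.341301391532365 [ 0.5581 -0.0859]
27.341301391532365 [ 0.56   -0.0935]
```

Call:
play_rows(
  targets=[
    {"grip": 255,"linear": [0,-1,0],"delta_rot": [0,0,0]},
    {"grip": 255,"linear": [0,-2,0],"delta_rot": [0,0,0]},
    {"grip": 255,"linear": [0,-2.8,0],"delta_rot": [0,0,0]},
    {"grip": 255,"linear": [0,-3.6,0],"delta_rot": [0,0,0]},
    {"grip": 255,"linear": [0,-4.4,0],"delta_rot": [0,0,0]},
    {"grip": 255,"linear": [0,-5.2,0],"delta_rot": [0,0,0]},
    {"grip": 255,"linear": [0,-6,0],"delta_rot": [0,0,0]},
    {"grip": 255,"linear": [0,-6.6,0],"delta_rot": [0,0,0]},
    {"grip": 255,"linear": [0,-7,0],"delta_rot": [0,0,0]},
    {"grip": 255,"linear": [0,-7,0],"delta_rot": [0,0,0]},
  ],
)

```text
time: 5.4
ee_pos: [0.5569, -0.0848, 0.1471]
tcp_rot: [-180.0, -0.0, -168.2]
wrist_force: [0.3, -0.4, -0.2]
opening: 0.0002
grasp_force: 0.0
```

```bash
cat > look.py <<'E'
from m import *
import sys
o=bot.get_obs(); print(o["ee_pos"],o["wrist_force"])
A=[]
for n in("scene","side"):
    p=bot.camera(n); f,cx,cy=K(p); c=p["color"].astype(int)
    for t,h in(("electrode_head",.249),("electrode_tip",.11)):
        for r in bot.pinpoint(p,t)[:1]: print(n,t,round(r["conf"],2),np.round(r["pixel"]),deproj(p,*r["pixel"],plane=h))
    v,u=np.mgrid[0:384,0:512]; z=p["range_z"]; W=np.linalg.inv(p["world_to_cam"])
    X=np.stack([(u-cx)/f*z,-(v-cy)/f*z,-z],-1)@W[:3,:3].T+W[:3,3]
    blue=(c[...,2]>c[...,0]+60)&(X[...,2]>.16)&(abs(X[...,0]-.48)<.06)&(abs(X[...,1]+.11)<.09)&(c[...,1]<c[...,2]-40)
    zt=float(sys.argv[2]) if len(sys.argv)>2 else .249
    if blue.sum()>20: print(n,"head fit",blue.sum(),*fit([(p,blue.astype(float))],X[blue].mean(0)[:2],.028,zt-.014,zt), "ztop",np.percentile(X[blue][:,2],95))
    for r in bot.trace(p,"beaker_250"):
        q=deproj(p,(r["box"][0]+r["box"][2])/2,(r["box"][1]+r["box"][3])/2,plane=.045)[:2]
        if np.hypot(*(q-[.486,-.158]))<.03: print(n,"beaker",*fit([(p,r["pixels"].astype(float))],q,.069,0,.09))
    A.append(cv2.resize(p["color"][130:310,190:350],(400,450)))
cv2.imwrite(f"pics/{sys.argv[1]}.png",np.hstack(A)[:,:,::-1])
E
python3 look.py l1
```

```text
[ 0.5569 -0.0848  0.1471] [ 0.2714 -0.4006 -0.1685]
scene electrode_head 0.67 [260. 208.] [ 0.4798 -0.137   0.249 ]
scene electrode_tip 0.69 [260. 250.] [ 0.4796 -0.1406  0.11  ]
scene head fit 120 [ 0.4872 -0.1446] 0.7387200347632957 ztop 0.2502280932543744
scene beaker [ 0.4877 -0.1586] 0.8854291082332417
side electrode_head 0.53 [268. 208.] [ 0.4809 -0.1504  0.249 ]
side electrode_tip 0.55 [266. 254.] [ 0.4832 -0.1379  0.11  ]
side head fit 151 [ 0.4859 -0.1421] 0.7446342786300946 ztop 0.24884875177847643
side beaker [ 0.4858 -0.1556] 0.9100476432908065
```

View pics/l1.png

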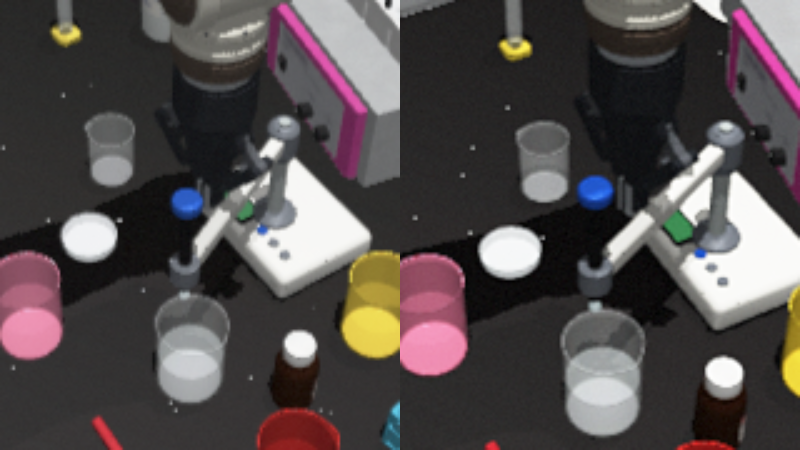

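The electrode (head at 187,205 and 595,192 in the paired crop) is about 14 mm short of the beaker's axis. The beaker hasn't moved. That matches the geometry, which needs about 0.8 cm more at mid-arm.

Call:
play_rows(
  targets=[
    {"grip": 255,"linear": [0,-0.2,0],"delta_rot": [0,0,0]},
    {"grip": 255,"linear": [0,-0.4,0],"delta_rot": [0,0,0]},
    {"grip": 255,"linear": [0,-0.6,0],"delta_rot": [0,0,0]},
    {"grip": 255,"linear": [0,-0.8,0],"delta_rot": [0,0,0]},
    {"grip": 255,"linear": [0,-0.8,0],"delta_rot": [0,0,0]},
    {"grip": 255,"linear": [0,-0.8,0],"delta_rot": [0,0,0]},
  ],
)

```text
time: 6.4
ee_pos: [0.557, -0.0923, 0.1472]
tcp_rot: [-180.0, -0.0, -168.2]
wrist_force: [-0.0, 0.1, 0.5]
opening: 0.0004
grasp_force: 0.0
```

Call:
play_rows(
  targets=[
    {"grip": 255,"linear": [0,1.5,0],"delta_rot": [0,0,0]},
    {"grip": 255,"linear": [0,3.5,0],"delta_rot": [0,0,0]},
    {"grip": 255,"linear": [0,5.5,2],"delta_rot": [0,0,0]},
    {"grip": 255,"linear": [0,6,5],"delta_rot": [0,0,0]},
    {"grip": 255,"linear": [0,6,8.5],"delta_rot": [0,0,0]},
    {"grip": 255,"linear": [0,6,12],"delta_rot": [0,0,0]},
    {"grip": 255,"linear": [0,6,15.5],"delta_rot": [0,0,0]},
    {"grip": 255,"linear": [0,6,18],"delta_rot": [0,0,0]},
    {"grip": 255,"linear": [0,6,18],"delta_rot": [0,0,0]},
  ],
)

```text
time: 7.3
ee_pos: [0.5576, -0.0314, 0.331]
tcp_rot: [-179.9, 0.3, -168.2]
wrist_force: [-0.3, -0.5, 0.3]
opening: 0.0007
grasp_force: 0.0
```

```bash
python3 look.py l2; python3 - <<'E'
from m import *
p=bot.camera("wrist"); save(p,"w2"); c=p["color"].astype(int); f,cx,cy=K(p)
v,u=np.mgrid[0:384,0:512]; z=p["range_z"]; W=np.linalg.inv(p["world_to_cam"])
X=np.stack([(u-cx)/f*z,-(v-cy)/f*z,-z],-1)@W[:3,:3].T+W[:3,3]
b=(c[...,2]>c[...,0]+60)&(c[...,1]<c[...,2]-40)&(X[...,2]>.2)
if b.any(): print("wrist head",b.sum(),*fit([(p,b.astype(float))],X[b].mean(0)[:2],.028,.235,.249))
for r in bot.trace(p,"beaker_250"):
    q=deproj(p,(r["box"][0]+r["box"][2])/2,(r["box"][1]+r["box"][3])/2,plane=.045)[:2]; print(q,*fit([(p,r["pixels"].astype(float))],q,.069,0,.09))
E
```

```text
[ 0.5576 -0.0314  0.331 ] [-0.2702 -0.533   0.2919]
scene electrode_head 0.69 [269. 213.] [ 0.4858 -0.159   0.249 ]
scene electrode_tip 0.71 [265. 256.] [ 0.4795 -0.1614  0.11  ]
scene head fit 122 [ 0.4903 -0.1547] 0.7427125361090554 ztop 0.24999678670353218
scene beaker [ 0.4872 -0.1591] 0.9004011326097214
side electrode_head 0.81 [272. 204.] [ 0.4919 -0.1458  0.249 ]
side electrode_tip 0.71 [273. 259.] [ 0.4885 -0.1594  0.11  ]
side head fit 158 [ 0.4922 -0.1505] 0.7756430001540121 ztop 0.24884103399274168
side beaker [ 0.4848 -0.1574] 0.9616748775860648
wrist head 1776 [ 0.4911 -0.1492] 0.8281879858087994
[ 0.4771 -0.3048] [ 0.4823 -0.3182] 0.9358361298490904
[ 0.3965 -0.0093] [ 0.3824 -0.0186] 0.977016057609499
[ 0.6759 -0.2256] [ 0.6714 -0.2231] 0.9683880530329506
[0.5804 0.1268] [0.578  0.1082] 0.5625318852006291
[ 0.4837 -0.1593] [ 0.4836 -0.1549] 0.6861538207249166
```

View pics/w2.png

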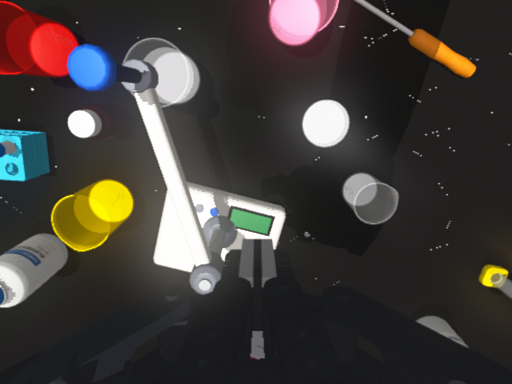

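The wrist view shows the blue head (92,68) on its rod, with the sleeve (140,77) over the clear beaker's mouth. Parallax makes it look offset. Measured head is (0.491, -0.151) against beaker (0.486, -0.157): a few mm, with about 26 mm of clearance, so I'll press.

Call:
play_rows(
  targets=[
    {"grip": 255,"linear": [-1.7,-3,0],"delta_rot": [0,0,0]},
    {"grip": 255,"linear": [-3.4,-6,0],"delta_rot": [0,0,0]},
    {"grip": 255,"linear": [-5.1,-9,0],"delta_rot": [0,0,0]},
    {"grip": 255,"linear": [-6.7,-12.1,0],"delta_rot": [0,0,0]},
    {"grip": 255,"linear": [-6.7,-12.1,0],"delta_rot": [0,0,0]},
    {"grip": 255,"linear": [-6.7,-12.1,-2],"delta_rot": [0,0,0]},
    {"grip": 255,"linear": [-6.7,-12.1,-4],"delta_rot": [0,0,0]},
    {"grip": 255,"linear": [-6.7,-12.1,-6],"delta_rot": [0,0,0]},
    {"grip": 255,"linear": [-6.7,-12.1,-7],"delta_rot": [0,0,0]},
    {"grip": 255,"linear": [-6.7,-12.1,-7],"delta_rot": [0,0,0]},
  ],
)

```text
time: 8.8
ee_pos: [0.4897, -0.1527, 0.256]
tcp_rot: [179.9, -0.1, -168.2]
wrist_force: [-0.1, -0.9, -0.3]
opening: -0.0
grasp_force: 0.0
```

```bash
python3 look.py l3
```

```text
[ 0.4897 -0.1527  0.256 ] [-0.0751 -0.8834 -0.3273]
scene electrode_head 0.6 [267. 212.] [ 0.4861 -0.1527  0.249 ]
scene electrode_tip 0.62 [267. 251.] [ 0.4905 -0.1537  0.11  ]
scene head fit 68 [ 0.4896 -0.1546] 0.4141390016718414 ztop 0.24951730019204124
scene beaker [ 0.4864 -0.1595] 0.9137627346973141
side electrode_head 0.76 [273. 205.] [ 0.4926 -0.1491  0.249 ]
side electrode_tip 0.78 [273. 258.] [ 0.4892 -0.157   0.11  ]
side head fit 122 [ 0.4924 -0.1511] 0.5951802155312673 ztop 0.2487785644487508
side beaker [ 0.4859 -0.1557] 0.9145427020228276
```

View pics/l3.png

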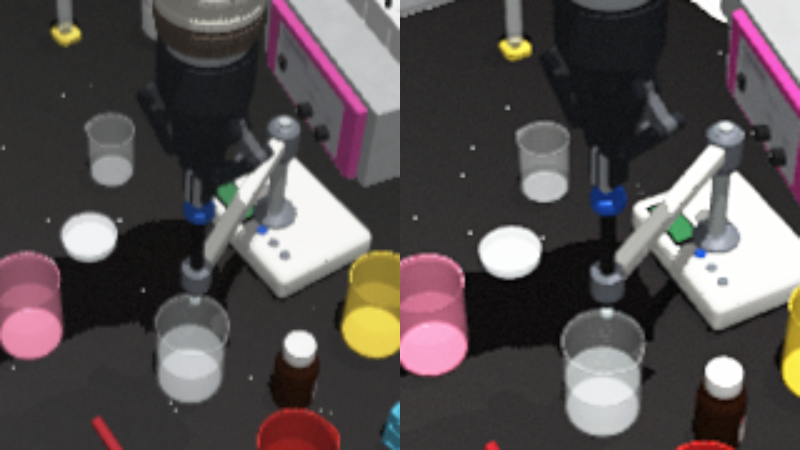

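The fingers sit centrally over the blue head (200,210 and 608,200), and the rod is above the clear beaker in both views. Pressing down.

Call:
play_rows(
  targets=[
    {"grip": 255,"linear": [0,0,-1],"delta_rot": [0,0,0]},
    {"grip": 255,"linear": [0,0,-2],"delta_rot": [0,0,0]},
    {"grip": 255,"linear": [0,0,-3],"delta_rot": [0,0,0]},
    {"grip": 255,"linear": [0,0,-4],"delta_rot": [0,0,0]},
    {"grip": 255,"linear": [0,0,-5],"delta_rot": [0,0,0]},
    {"grip": 255,"linear": [0,0,-6],"delta_rot": [0,0,0]},
    {"grip": 255,"linear": [0,0,-6.8],"delta_rot": [0,0,0]},
    {"grip": 255,"linear": [0,0,-7.3],"delta_rot": [0,0,0]},
    {"grip": 255,"linear": [0,0,-7.6],"delta_rot": [0,0,0]},
    {"grip": 255,"linear": [0,0,-7.6],"delta_rot": [0,0,0]},
  ],
)

```text
time: 10.2
ee_pos: [0.4896, -0.1531, 0.1808]
tcp_rot: [180.0, -0.1, -168.2]
wrist_force: [-0.1, -0.7, -0.6]
opening: 0.0001
grasp_force: 0.0
```

Call:
play_rows(
  targets=[
    {"grip": 255,"linear": [0,0,-0.1],"delta_rot": [0,0,0]},
    {"grip": 255,"linear": [0,0,-0.1],"delta_rot": [0,0,0]},
  ],
)

```text
time: 10.4
ee_pos: [0.4899, -0.1532, 0.1802]
tcp_rot: [180.0, -0.0, -168.2]
wrist_force: [-0.6, 0.3, -0.3]
opening: 0.0002
grasp_force: 0.0
```

Call:
play_rows(
  targets=[
    {"grip": 255,"linear": [0,0,-0.1],"delta_rot": [0,0,0]},
    {"grip": 255,"linear": [0,0,-0.15],"delta_rot": [0,0,0]},
    {"grip": 255,"linear": [0,0,-0.15],"delta_rot": [0,0,0]},
  ],
)

```text
time: 10.7
ee_pos: [0.49, -0.1532, 0.179]
tcp_rot: [-180.0, 0.0, -168.2]
wrist_force: [-2.4, 0.2, 3.6]
opening: 0.0
grasp_force: 1.5
```

Call:
play_rows(
  targets=[
    {"grip": 255,"linear": [0,0,-0.1],"delta_rot": [0,0,0]},
    {"grip": 255,"linear": [0,0,-0.1],"delta_rot": [0,0,0]},
    {"grip": 255,"linear": [0,0,-0.1],"delta_rot": [0,0,0]},
  ],
)

```text
time: 11.0
ee_pos: [0.4901, -0.1534, 0.1789]
tcp_rot: [-179.9, 0.1, -168.2]
wrist_force: [-3.5, -1.9, 9.1]
opening: -0.0001
grasp_force: 4.4
```

The fingers met the stop at z = 0.179 with force rising to 9 N. Retracting straight up.

Call:
play_rows(
  targets=[
    {"grip": 255,"linear": [0,0,0.5],"delta_rot": [0,0,0]},
    {"grip": 255,"linear": [0,0,2],"delta_rot": [0,0,0]},
    {"grip": 255,"linear": [0,0,5],"delta_rot": [0,0,0]},
    {"grip": 255,"linear": [0,0,8],"delta_rot": [0,0,0]},
    {"grip": 255,"linear": [0,0,11],"delta_rot": [0,0,0]},
    {"grip": 255,"linear": [0,2,14],"delta_rot": [0,0,0]},
    {"grip": 255,"linear": [0,5,15],"delta_rot": [0,0,0]},
    {"grip": 255,"linear": [0,9,15],"delta_rot": [0,0,0]},
    {"grip": 255,"linear": [0,12,15],"delta_rot": [0,0,0]},
    {"grip": 255,"linear": [0,12,15],"delta_rot": [0,0,0]},
  ],
)

```text
time: 12.0
ee_pos: [0.4901, -0.0303, 0.328]
tcp_rot: [180.0, 0.0, -168.0]
wrist_force: [-0.2, -0.5, -0.5]
opening: 0.0001
grasp_force: 0.0
```

```bash
python3 look.py l4 .179
```

```text
[ 0.4901 -0.0303  0.328 ] [-0.1631 -0.4835 -0.4785]
scene electrode_head 0.64 [261. 231.] [ 0.4439 -0.189   0.249 ]
scene electrode_tip 0.74 [266. 267.] [ 0.4602 -0.1881  0.11  ]
scene head fit 107 [ 0.4922 -0.1535] 0.7141361530609575 ztop 0.18014124805178736
scene beaker [ 0.486 -0.16 ] 0.8561187196272944
side electrode_head 0.7 [273. 234.] [ 0.4524 -0.215   0.249 ]
side electrode_tip 0.63 [271. 280.] [ 0.4567 -0.2033  0.11  ]
side head fit 136 [ 0.4914 -0.1506] 0.7187564766839379 ztop 0.17887581074339973
side beaker [ 0.4864 -0.155 ] 0.8407663993790064
```

View pics/l4.png

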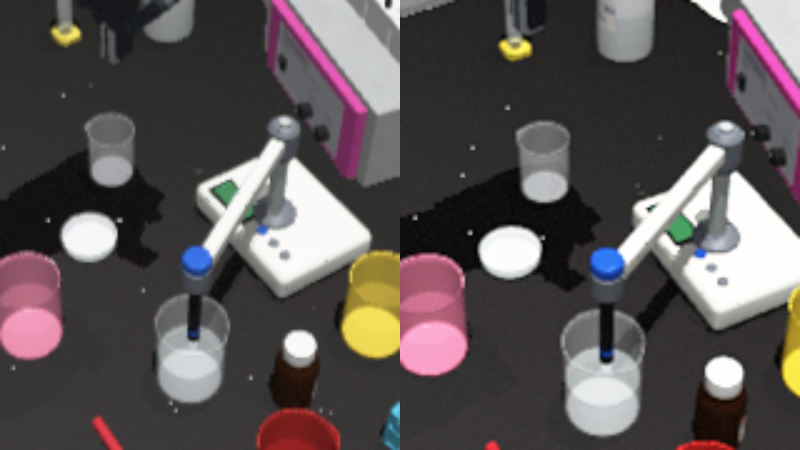

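The head rests on the sleeve (197,262 and 607,265) with its top at 0.179. The rod hangs near the middle of the clear beaker without touching the glass, and nothing else has moved. Handing in.

```bash
python3 -c "
from workcell import bot
print(bot.job_done())"
```

```text
the job is handed in; nothing more can be done
None
```

The job is handed in: the electrode is fully down in the larger clear beaker, about 5–8 mm off its centre by my measurements and clear of the glass, with nothing else moved.

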